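Put the hot-air nozzles away in the rack by size

ROBOT

A 6-joint arm with a two-finger parallel gripper is mounted at the origin on the work surface. World frame = base frame: x ahead of the robot, y to its left, z up, the work surface at z = 0. Lengths are in m, angles in degrees, forces in N, time in s.
With the tool pointing down it reaches from about 0.375 to 0.9 m from the base axis. Payload 3.1 kg.
Tool frame: the origin (TCP) lies on the centre line of the jaws, within the pads' length; the fingertips stand 25 mm ahead of it and the grasp point (between the pads) lies 6 mm ahead of it; z points along the fingers, y is the line along which they close (so a half turn about z gives the same grasp; the last joint's range is limited). The gripper opens to 87 mm and grips with 3 to 60 N. Pads are 19 mm wide; open, the fingers measure 117 mm over their backs; the gripper's body (75 mm by 190 mm) begins 51 mm behind the grasp point.
Start: joints at [-73.883, 30.224, 82.088, -0, 67.689, -10.227], TCP at [0.277, -0.56, 0.248] pointing down, gripper open.
Joint ranges: [-176.69, 176.69], [-43.24, 126.21], [12.49, 139.97], [-82, 262], [0, 151.66], [-163.58, 163.58]. Speed limits (degrees/s): [159.86, 159.86, 180, 180, 180, 180].

INTERFACE

Orientations are given as a 3x3 rotation matrix whose columns are the frame's x, y, z axes.
In Python, from rig import * gives the robot as it stands.
- The arm moves only by the tool step_arm, never from a script. Its argument "steps" is a list of rows, each a list of 7 numbers: the shift along the tool's x, y, z normalised to -1 to 1, where 1 is 0.3 m, then the turn, a rotation vector about the tool's x, y, z normalised to -1 to 1, where 1 is 45 degrees, then the gripper's target within -1 to 1 (shut at 1, half-way at 0, fully open at -1). A call has 1 to 8 rows; each row is the pose to reach, as a shift and turn from the pose commanded when the call began, along the tool's axes at that moment; what a row does not reach only later rows make up. A row lasts 1/12 s, in which the tool goes at most 41.7 mm and 7.16 degrees, less where a joint would pass 70% of its speed; a pose out of reach is approached as far as the arm can. A call with a number of a shift or a turn outside -1 to 1 is refused whole. A call with a gripper value outside its range is refused whole. The fingers move at their own pace and stop on an object; the grip force is fixed at half the most. Time passes only in rows, so rows that repeat a pose let the fingers close. It gives the time, the measured TCP pose, the force, the opening and the grip force at its end, in the units of the state.
- read_state(): the state, without advancing time (a new reading comes with each control period).
- capture(name): name is "scene" or "top" or "wrist"; returns a dict with "image" (480x640x3 uint8, red, green, blue), "vertical_fov" (degrees; the focal length in pixels is half the picture's height over the tangent of half this angle, whatever the lens; pixels are square), "cx", "cy" (the principal point, pixels), "world_from_camera" (4x4, takes a point from camera to world coordinates); the wrist camera has in their place "T_tool_cam" (4x4, takes a point from camera to tool coordinates, whose origin is the TCP and whose axes are the flange's). Camera axes: x right, y down, z forward; pixel columns grow to the right and rows downward; lengths in m; the calibration is good to about 2 mm. A picture is of the moment at which its call begins: read the wrist's pose just before it. There is no depth.
- hand_in(): hands the job in; it is judged then, once.
The state is a dict: "time_s": time; "joint_positions": joint angles; "qvel": joint speeds; "tau": joint torques, N m; "position": TCP position; "tcp_rot": TCP orientation; "force": force on the tool from outside, world axes, zero at the start; "moment": the same for the moment, N m; "opening": opening from 0.0 (shut) to 1.0 (fully open); "grasp_force": force on a finger pad.
Only numpy, scipy, OpenCV 4.12 (cv2) and the standard library are available. Lean on these libraries where they do the work, as an engineer would, in place of code of your own. Each camera call takes 0.05 s, during which the arm holds its last target. There are 200 camera calls.

TASK

Put the four hot-air nozzles away in the nozzle rack in order of size: the smallest in the narrow bay at the red end, and so on up to the largest in the wide bay at the other end. Each must stand upright, square with the rack, in the middle of its own bay and flat on the bay floor. Leave the little green circuit board on the mat where it lies.

Things in the scene. Friction and masses are not known exactly. Their poses are not given: they have to be found in the camera images.
- nozzle22: The smallest of four loose steel hot-air nozzles: a square flat-topped hood 22 x 22 mm, 16 mm high, and from its middle a round neck 22 mm in diameter (alike on all four) up to 56 mm above the base. Stands upright on its hood on the mat. Origin: centre of its underside; z up, x and y parallel to the hood's sides. 35 to 140 g. Take it by the neck from above.
- nozzle32: The second smallest of four loose steel hot-air nozzles: a square flat-topped hood 32 x 32 mm, 16 mm high, and from its middle a round neck 22 mm in diameter (alike on all four) up to 56 mm above the base. Stands upright on its hood on the mat. Origin: centre of its underside; z up, x and y parallel to the hood's sides. 35 to 140 g. Take it by the neck from above.
- nozzle42: The second largest of four loose steel hot-air nozzles: a square flat-topped hood 42 x 42 mm, 16 mm high, and from its middle a round neck 22 mm in diameter (alike on all four) up to 56 mm above the base. Stands upright on its hood on the mat. Origin: centre of its underside; z up, x and y parallel to the hood's sides. 35 to 140 g. Take it by the neck from above.
- nozzle52: The largest of four loose steel hot-air nozzles: a square flat-topped hood 52 x 52 mm, 16 mm high, and from its middle a round neck 22 mm in diameter (alike on all four) up to 56 mm above the base. Stands upright on its hood on the mat. Origin: centre of its underside; z up, x and y parallel to the hood's sides. 35 to 140 g. Take it by the neck from above.
- bay1: Bay of the nozzle rack for the smallest nozzle: the narrowest, next to the red end plate. A dark flat floor 38 mm along the row and 70 mm across it, between ribs or walls 6 mm high. Origin: centre of the floor's upper face, 6 mm above the bench; x along the row, away from the red end; y across the row; z up.
- bay2: Bay of the nozzle rack for the second smallest nozzle: second from the red end. A dark flat floor 48 mm along the row and 70 mm across it, between ribs or walls 6 mm high. Origin: centre of the floor's upper face, 6 mm above the bench; x along the row, away from the red end; y across the row; z up.
- bay3: Bay of the nozzle rack for the second largest nozzle: third from the red end. A dark flat floor 58 mm along the row and 70 mm across it, between ribs or walls 6 mm high. Origin: centre of the floor's upper face, 6 mm above the bench; x along the row, away from the red end; y across the row; z up.
- bay4: Bay of the nozzle rack for the largest nozzle: the widest, at the plain end, farthest from the red plate. A dark flat floor 68 mm along the row and 70 mm across it, between ribs or walls 6 mm high. Origin: centre of the floor's upper face, 6 mm above the bench; x along the row, away from the red end; y across the row; z up.
- rack: The fixed aluminium nozzle rack, 235 x 78 mm: four bays in one row, wider and wider from its red end plate to its plain one (end plates 16 mm high over the bench, ribs between bays 5 mm thick, ribs and side lips 12 mm). Bay centres lie 48, 58 and 68 mm apart, so fingers that close across the row have most room. Origin: centre of its underside; x along the row away from the red end, z up.
- board: A small loose green circuit board under repair, 46 x 36 mm and about 10 mm high with its parts, lying on the blue silicone mat (220 x 220 mm, 2 mm thick) among the nozzles. Origin: centre of its underside. To be left where it lies.
Not all that is in view belongs to the job. Leave any pink look-alike of the nozzle52 alone.

How it is judged (in metres and radians):
At the end, for the whole second after the job is handed in: Each nozzle stands in its own bay, in order of size from the red end: within 12 mm of the bay's centre and 4 mm of its floor's height, upright within 0.1 rad, its sides parallel to the bay's within 15 degrees (any quarter turn), released and at rest (horizontal distance between nozzle22 and bay1 below 0.012 m and z of nozzle22 in the frame of bay1 between -0.004 and 0.004 m and angle between each of nozzle22, nozzle32, nozzle42, nozzle52's own z axis and vertical below 0.1 rad and (angle between the x axis of nozzle22 and the x axis of bay1, either way round below 0.26 rad or angle between the x axis of nozzle22 and the y axis of bay1, either way round below 0.26 rad) and linear speed of each of nozzle22, nozzle32, nozzle42, nozzle52 below 0.02 m/s and horizontal distance between nozzle32 and bay2 below 0.012 m and z of nozzle32 in the frame of bay2 between -0.004 and 0.004 m and (angle between the x axis of nozzle32 and the x axis of bay2, either way round below 0.26 rad or angle between the x axis of nozzle32 and the y axis of bay2, either way round below 0.26 rad) and horizontal distance between nozzle42 and bay3 below 0.012 m and z of nozzle42 in the frame of bay3 between -0.004 and 0.004 m and (angle between the x axis of nozzle42 and the x axis of bay3, either way round below 0.26 rad or angle between the x axis of nozzle42 and the y axis of bay3, either way round below 0.26 rad) and horizontal distance between nozzle52 and bay4 below 0.012 m and z of nozzle52 in the frame of bay4 between -0.004 and 0.004 m and (angle between the x axis of nozzle52 and the x axis of bay4, either way round below 0.26 rad or angle between the x axis of nozzle52 and the y axis of bay4, either way round below 0.26 rad)); the robot touches nothing.
It fails at once if the green circuit board is moved more than 15 mm (distance of board from where it was at the start of the episode above 0.015 m).
It also fails if it takes over 112 s, if anything falls off the work surface, if the arm or the gripper's body presses on something with over 40 N, if the wrist force passes 120 N, or if a joint passes its speed limit or range.

## Working session

There is one attempt and no reset: what is moved stays moved. The work goes in short steps, Python scripts to look and compute and a tool call to move; the robot and the scene stay as the last step left them, time stands still between calls to the robot, and variables do not carry over. Pictures are saved under pics/ and viewed, at most 14 in all, crops included, and the job is handed in when it is done.

Besides the shell and the picture viewer there is one more tool, called as a command line: name --pt "numbers of a row" for each row, then --argument value for the rest. step_arm: Moves the arm, as the interface text tells. Scaled input: -1 to 1 covers 0.3 m each way for a shift and 45 degrees each way for a turn. Its arguments: {"type":"object","properties":{"steps":{"type":"array"}},"required":["steps"]}

```bash
mkdir -p pics; ls; python3 - <<'E'
from rig import *
import cv2, numpy as np
s=read_state();print(s)
for n in("scene","top"):
    c=capture(n);cv2.imwrite(f"pics/{n}0.png",c["image"][:,:,::-1]);print(n,c["vertical_fov"],c["cx"],c["cy"],np.round(c["world_from_camera"],4).tolist())
E
```

```text
pics
{'time_s': 0.0, 'joint_positions': array([-7.38821229e+01,  3.02783218e+01,  8.21577559e+01, -6.62159426e-04,
        6.76893895e+01, -1.02298067e+01]), 'qvel': array([ 0.02862991, -0.04246341, -0.05686157, -0.04511557, -0.06036748,
       -0.01311624]), 'tau': array([ 1.81192736e-04, -4.40041924e+01, -1.76597857e+01,  6.33521006e-02,
        5.85227937e-02, -1.65051201e-04]), 'position': array([ 0.2771892 , -0.55939678,  0.24657089]), 'tcp_rot': array([[ 8.96115543e-01,  4.43820404e-01, -6.18195622e-04],
       [ 4.43820673e-01, -8.96113161e-01,  2.10077072e-03],
       [ 3.78391676e-04, -2.15690129e-03, -9.99997602e-01]]), 'force': array([-0.64381781,  0.62611388, -0.3659569 ]), 'moment': array([ 0.02002297, -0.0272488 ,  0.01281318]), 'grasp_force': 0.0, 'opening': 1.0004294295773215}
scene 45.056688943375825 325.11823226401197 241.02280990015186 [[0.8924, 0.3836, -0.2376, 0.7645], [0.4513, -0.7622, 0.4641, -0.5045], [-0.0031, -0.5214, -0.8533, 0.8664], [0.0, 0.0, 0.0, 1.0]]
top 50.400454658775715 313.99328521459125 239.34895595324522 [[0.0597, -0.976, 0.2094, 0.3585], [-0.9982, -0.0587, 0.011, -0.0616], [0.0015, -0.2096, -0.9778, 0.9118], [0.0, 0.0, 0.0, 1.0]]
```

View pics/top0.png

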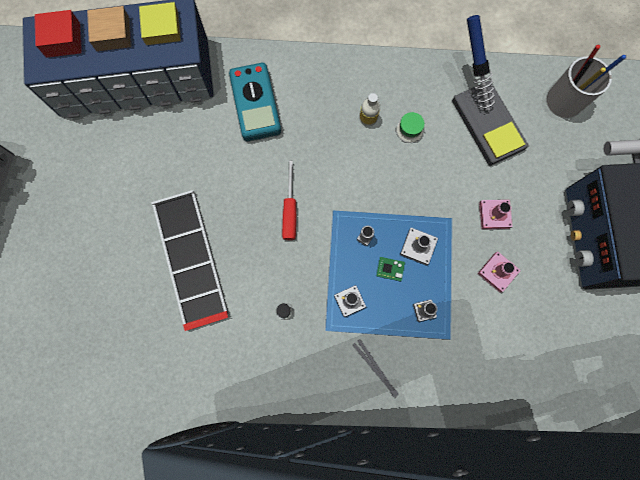

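View pics/scene0.png

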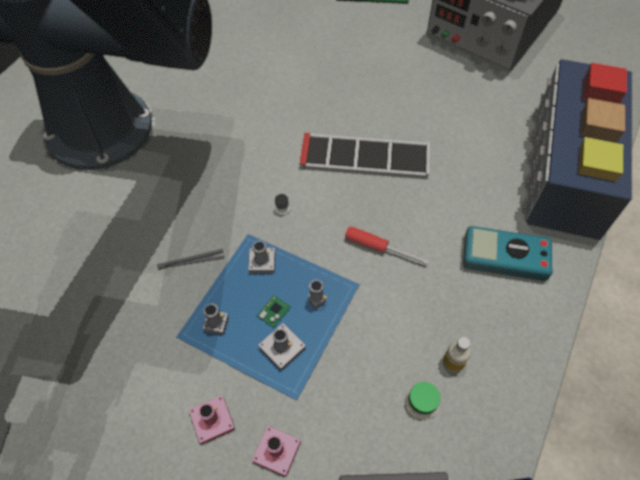

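Top view: the candidates are pale nozzles at (367,235) for 22, (426,310) for 32, (350,300) for 42 and (420,246) for 52. Pink decoys stand off the mat at (496,213) and (500,270), a dark stub lies at (284,311), and the board is at (391,268). The rack runs from its red end (206,321) to its plain end (175,197). Next I measure these.

```bash
cat > h.py <<'E'
from rig import *
import cv2, numpy as np
def f(c): return 240/np.tan(np.radians(c["vertical_fov"])/2)
def ray(c,uv,W=None):
    W=c["world_from_camera"] if W is None else W
    d=W[:3,:3]@np.array([(uv[0]-c["cx"])/f(c),(uv[1]-c["cy"])/f(c),1]); return W[:3,3],d
def onz(c,uv,z,W=None):
    o,d=ray(c,uv,W); return (o+d*(z-o[2])/d[2])[:2]
def proj(c,p,W=None):
    W=c["world_from_camera"] if W is None else W
    q=W[:3,:3].T@(np.array(p)-W[:3,3]); return q[:2]/q[2]*f(c)+[c["cx"],c["cy"]]
E
python3 - <<'E'
from h import *
c=capture("top");im=c["image"];hsv=cv2.cvtColor(im,cv2.COLOR_RGB2HSV)
# mat hole mask: non-blue inside the mat
blue=cv2.inRange(hsv,(95,80,40),(120,255,255))
roi=np.zeros_like(blue);roi[205:345,320:460]=255
cs,_=cv2.findContours(cv2.morphologyEx(blue&roi,cv2.MORPH_CLOSE,np.ones((5,5))),cv2.RETR_EXTERNAL,2)
mat=max(cs,key=cv2.contourArea);print("mat",[onz(c,p,.002).round(3).tolist() for p in cv2.boxPoints(cv2.minAreaRect(mat))])
for n,(u,v),s in(("22",(367,235),22),("32",(426,310),32),("42",(350,300),42),("52",(420,246),52)):
    # hood: light gray low saturation
    m=((hsv[...,1]<60)&(hsv[...,2]>95)).astype(np.uint8)*255
    r=np.zeros_like(m);r[v-22:v+23,u-22:u+23]=255;m&=r
    m=cv2.morphologyEx(m,cv2.MORPH_CLOSE,np.ones((3,3)))
    cs,_=cv2.findContours(m,cv2.RETR_EXTERNAL,2);k=max(cs,key=cv2.contourArea)
    P=np.array([onz(c,p[0],.018) for p in k],np.float32)*1000
    (q,wh,a)=cv2.minAreaRect(P);print(n,np.round(q,1),np.round(wh,1),round(a,1))
# rack: dark floors
dark=cv2.inRange(hsv,(0,0,0),(180,255,75));r=np.zeros_like(dark);r[185:330,145:235]=255
cs,_=cv2.findContours(dark&r,cv2.RETR_EXTERNAL,2)
for k in sorted([k for k in cs if cv2.contourArea(k)>200],key=lambda k:-k[:,0,1].mean()):
    P=np.array([onz(c,p[0],.006) for p in k],np.float32)*1000
    (q,wh,a)=cv2.minAreaRect(P);print("bay",np.round(q,1),np.round(wh,1),round(a,1))
x=cv2.resize(im[195:345,315:515],(800,600),interpolation=cv2.INTER_CUBIC);cv2.imwrite("pics/crop.png",x[:,:,::-1])
E
```

```text
mat [[0.39, -0.08], [0.611, -0.083], [0.609, -0.313], [0.389, -0.3]]
22 [ 565.9 -145. ] [23.2 31.4] 66.6
32 [ 436.6 -254.1] [31.6 36.8] 17.2
42 [ 444.5 -120.4] [41.8 42.5] 27.3
52 [ 550.4 -239.9] [53.  51.8] 71.0
bay [419.5 139.5] [35.9 67.7] 21.0
bay [464.1 156.5] [46.9 67.8] 21.0
bay [518.7 177.4] [56.8 67.8] 20.9
bay [582.7 201.3] [68.7 68.7] 20.8
```

View pics/crop.png

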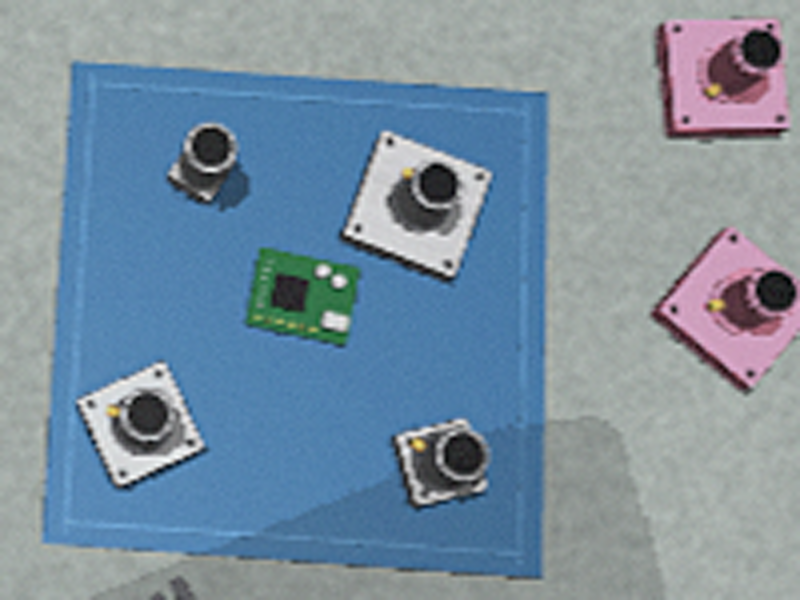

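The crop confirms the sizes, with pink only off the mat, and the bay spacings of 47.7, 58.4 and 68.3 mm match the rack. Next I measure the necks and work out the first move, a wrist view over the mat.

```bash
cat >> h.py <<'E'
def mv(xy,z,yaw):
    """normalised move from the present pose to TCP xy,z with tool x at yaw deg, tool down"""
    from scipy.spatial.transform import Rotation as Ro
    s=read_state();R=s["tcp_rot"];a=np.radians(yaw)
    T=np.array([[np.cos(a),np.sin(a),0],[np.sin(a),-np.cos(a),0],[0,0,-1]])
    d=R.T@(np.array([*xy,z])-s["position"])/.3
    r=np.degrees(Ro.from_matrix(R.T@T).as_rotvec())/45
    print("t",round(s["time_s"],2),"move",d.round(3),"turn",r.round(3),"rows",np.ceil(np.linalg.norm(d)*300/41.7),np.ceil(np.linalg.norm(r)*45/7.16))
E
python3 - <<'E'
from h import *
c=capture("top")
for n,p in(("22",(211,145)),("32",(463,452)),("42",(150,413)),("52",(437,183))):
    print(n,onz(c,(p[0]/4+315,p[1]/4+195),.058).round(4))
w=capture("wrist");print(np.round(w["T_tool_cam"],3).tolist(),w["vertical_fov"])
mv((.5,-.19),.247,21)
E
```

```text
22 [ 0.5611 -0.1434]
32 [ 0.4363 -0.253 ]
42 [ 0.4447 -0.1223]
52 [ 0.5502 -0.2406]
[[0.001, -0.952, -0.307, 0.085], [1.0, 0.0, 0.001, 0.0], [-0.001, -0.307, 0.952, -0.137], [0.0, 0.0, 0.0, 1.0]] 65.409893350575
t 0.25 move [ 1.212e+00 -7.750e-01  1.000e-03] turn [-0.001 -0.     0.119] rows 11.0 1.0
```

step_arm --pt "0.606 -0.388 0 0 0 0.12 -0.1" --pt "0.606 -0.388 0 0 0 0.12 -0.1" --pt "0.606 -0.388 0 0 0 0.12 -0.1" --pt "0.606 -0.388 0 0 0 0.12 -0.1" --pt "0.606 -0.388 0 0 0 0.12 -0.1" --pt "0.606 -0.388 0 0 0 0.12 -0.1"

```text
time_s: 0.75
position: [0.3903, -0.3687, 0.2473]
tcp_rot: [[0.932, 0.362, -0.0], [0.362, -0.932, 0.005], [0.001, -0.005, -1.0]]
force: [0.5, 0.8, 0.5]
opening: 0.631
grasp_force: 0.0
```

step_arm --pt "0.64 -0.32 0 0 0 0 -0.1" --pt "0.64 -0.32 0 0 0 0 -0.1" --pt "0.64 -0.32 0 0 0 0 -0.1" --pt "0.64 -0.32 0 0 0 0 -0.1" --pt "0.64 -0.32 0 0 0 0 -0.1" --pt "0.64 -0.32 0 0 0 0 -0.1" --pt "0.64 -0.32 0 0 0 0 -0.1"

```text
time_s: 1.33
position: [0.5351, -0.2148, 0.2474]
tcp_rot: [[0.932, 0.362, 0.0], [0.362, -0.932, -0.0], [0.0, 0.0, -1.0]]
force: [-0.1, -0.8, -0.9]
opening: 0.551
grasp_force: 0.0
```

```bash
cat >> h.py <<'E'
def wrist():
    s=read_state();c=capture("wrist");T=np.eye(4);T[:3,:3]=s["tcp_rot"];T[:3,3]=s["position"]
    return c,T@c["T_tool_cam"],s
E
python3 - <<'E'
from h import *
c,W,s=wrist();print(s["time_s"],s["position"],s["tcp_rot"][:,0],s["opening"])
cv2.imwrite("pics/w1.png",c["image"][:,:,::-1])
for n,p in dict(n22=(.5611,-.1434),n32=(.4363,-.253),n42=(.4447,-.1223),n52=(.5502,-.2406)).items(): print(n,proj(c,(*p,.058),W).round(0),proj(c,(*p,.018),W).round(0))
E
```

```text
1.3333 [ 0.53507202 -0.21478309  0.24742546] [9.32178145e-01 3.61999826e-01 1.80906405e-04] 0.5509175479262971
n22 [252. 162.] [259. 157.]
n32 [318. 322.] [318. 303.]
n42 [192. 271.] [204. 256.]
n52 [351. 213.] [348. 204.]
```

View pics/w1.png

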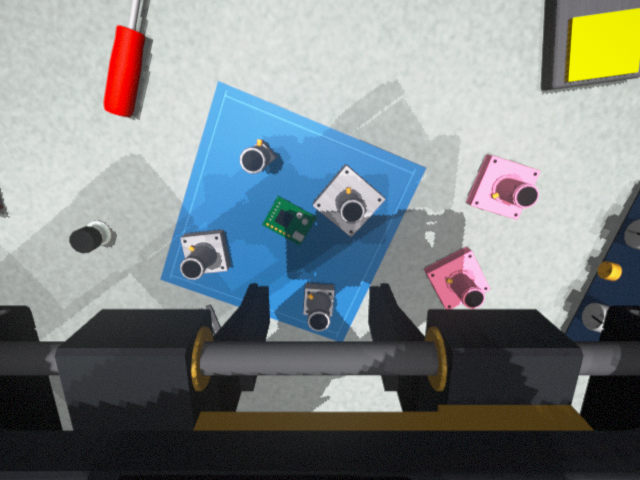

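```bash
python3 - <<'E'
from h import *
c,W,s=wrist();im=c["image"];hsv=cv2.cvtColor(im,cv2.COLOR_RGB2HSV)
blue=cv2.inRange(hsv,(90,70,20),(125,255,255))
for n,(u,v),s in(("22",(257,158),22),("32",(318,303),22),("42",(204,256),32),("52",(348,200),40)):
    m=((hsv[...,1]<50)&(hsv[...,2]>70)).astype(np.uint8)*255
    r=np.zeros_like(m);r[v-s:v+s,u-s:u+s]=255;m&=r
    cs,_=cv2.findContours(m,cv2.RETR_EXTERNAL,2);k=max(cs,key=cv2.contourArea)
    P=np.array([onz(c,p[0],.018,W) for p in k],np.float32)*1000
    (q,wh,a)=cv2.minAreaRect(P);print(n,np.round(q,1),np.round(wh,1),round(a,1))
a=cv2.resize(im[130:190,225:285],(400,400),interpolation=2);b=cv2.resize(im[275:335,288:348],(400,400),interpolation=2)
cv2.imwrite("pics/w2.png",np.hstack([a,b])[:,:,::-1])
mv((.5500,-.2400),.15,-19)
E
```

```text
22 [ 559.5 -140.3] [24.2 31.6] 57.2
32 [ 433.8 -253.8] [50.9 31.5] 16.6
42 [ 444.5 -119.9] [49.7 52.4] 27.7
52 [ 552.3 -240.2] [52.9 52.3] 71.5
t 1.43 move [0.026 0.091 0.324] turn [0.001 0.001 0.889] rows 3.0 6.0
```

View pics/w2.png

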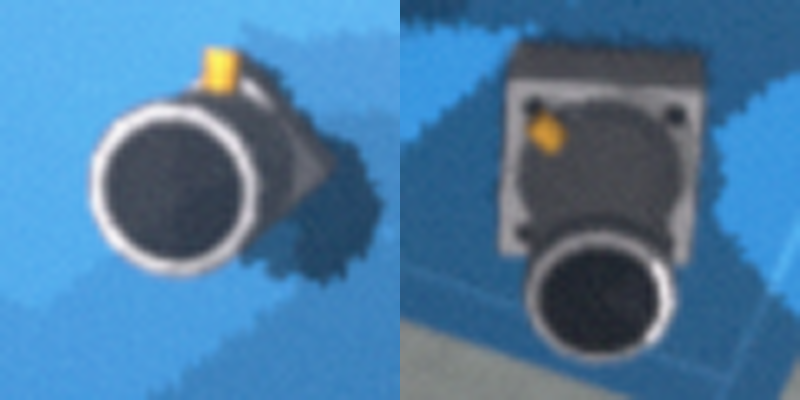

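The wrist view agrees. The yaws are 52: 71 (taken as -19), 42: 27.5, 32: 17, and 22: about 67 (taken as -23). I start with the 52.

step_arm --pt "0.027 0.09 0.42 0 0 0.885 -0.1" --pt "0.027 0.09 0.42 0 0 0.885 -0.1" --pt "0.027 0.09 0.42 0 0 0.885 -0.1" --pt "0.027 0.09 0.42 0 0 0.885 -0.1" --pt "0.027 0.09 0.42 0 0 0.885 -0.1" --pt "0.027 0.09 0.42 0 0 0.885 -0.1" --pt "0.027 0.09 0.42 0 0 0.885 -0.1" --pt "0.027 0.09 0.42 0 0 0.885 -0.1"

```text
time_s: 2.1
position: [0.5498, -0.2409, 0.1215]
tcp_rot: [[0.946, -0.324, -0.001], [-0.324, -0.946, -0.0], [-0.0, 0.0, -1.0]]
force: [0.4, -0.8, 0.0]
opening: 0.549
grasp_force: 0.0
```

```bash
python3 - <<'E'
from h import *
mv((.5513,-.2402),.048,-19)
E
```

```text
t 2.1 move [ 0.004 -0.004  0.245] turn [0.    0.001 0.002] rows 2.0 1.0
```

step_arm --pt "0.004 -0.003 0.12 0 0 0 -0.1" --pt "0.004 -0.003 0.2 0 0 0 -0.1" --pt "0.004 -0.003 0.243 0 0 0 -0.1" --pt "0.004 -0.003 0.243 0 0 0 -0.1" --pt "0.004 -0.003 0.243 0 0 0 1" --pt "0.004 -0.003 0.243 0 0 0 1" --pt "0.004 -0.003 0.243 0 0 0 1" --pt "0.004 -0.003 0.243 0 0 0 1"

```text
time_s: 2.77
position: [0.5531, -0.2392, 0.0501]
tcp_rot: [[0.946, -0.323, 0.002], [-0.323, -0.946, -0.002], [0.003, 0.001, -1.0]]
force: [0.2, -0.5, 0.4]
opening: 0.329
grasp_force: 0.0
```

step_arm --pt "0 0 0 0 0 0 1" --pt "0 0 0 0 0 0 1" --pt "0 0 0 0 0 0 1"

```text
time_s: 3.02
position: [0.5529, -0.2391, 0.0498]
tcp_rot: [[0.946, -0.323, 0.002], [-0.323, -0.946, -0.001], [0.002, 0.001, -1.0]]
force: [-1.2, 0.2, 7.0]
opening: 0.242
grasp_force: 30.0
```

```bash
python3 - <<'E'
from h import *
mv((.5830,.2012),.16,21)
E
```

```text
t 3.02 move [-0.379 -1.421 -0.369] turn [ 0.002 -0.002 -0.886] rows 11.0 6.0
```

step_arm --pt "0 0 -0.12 0 0 0 1" --pt "0 0 -0.25 0 0 0 1" --pt "-0.03 -0.1 -0.37 0 0 0 1" --pt "-0.06 -0.2 -0.37 0 0 -0.15 1" --pt "-0.1 -0.33 -0.37 0 0 -0.3 1" --pt "-0.13 -0.46 -0.37 0 0 -0.45 1" --pt "-0.16 -0.58 -0.37 0 0 -0.6 1" --pt "-0.19 -0.7 -0.37 0 0 -0.75 1"

```text
time_s: 3.68
position: [0.5657, -0.0195, 0.1596]
tcp_rot: [[0.965, 0.262, -0.001], [0.262, -0.965, 0.0], [-0.001, -0.001, -1.0]]
force: [1.1, 0.3, -2.2]
opening: 0.237
grasp_force: 30.0
```

```bash
python3 - <<'E'
from h import *
s=read_state();print(s["opening"],s["force"],s["position"],s["grasp_force"])
mv((.5830,.2012),.11,21)
E
```

```text
0.23747643226969897 [ 1.05168924  0.3408552  -2.2273379 ] [ 0.56567462 -0.01949192  0.15956839] 29.99681056011468
t 3.68 move [ 0.249 -0.695  0.165] turn [-0.001  0.001 -0.129] rows 6.0 1.0
```

step_arm --pt "0.04 -0.12 0.02 0 0 -0.04 1" --pt "0.085 -0.24 0.05 0 0 -0.08 1" --pt "0.13 -0.36 0.08 0 0 -0.125 1" --pt "0.17 -0.48 0.11 0 0 -0.125 1" --pt "0.215 -0.6 0.14 0 0 -0.125 1" --pt "0.249 -0.694 0.16 0 0 -0.125 1" --pt "0.249 -0.694 0.16 0 0 -0.125 1" --pt "0.249 -0.694 0.16 0 0 -0.125 1"

```text
time_s: 4.35
position: [0.584, 0.2007, 0.1106]
tcp_rot: [[0.935, 0.354, -0.002], [0.354, -0.935, -0.0], [-0.002, -0.0, -1.0]]
force: [-0.3, -0.3, -0.5]
opening: 0.242
grasp_force: 30.0
```

step_arm --pt "0 0 0 0 0 0 1" --pt "0 0 0 0 0 0 1" --pt "0 0 0 0 0 0 1"

```text
time_s: 4.6
position: [0.5853, 0.1974, 0.1119]
tcp_rot: [[0.937, 0.348, 0.0], [0.348, -0.937, -0.0], [-0.0, 0.0, -1.0]]
force: [-0.2, 0.2, -1.5]
opening: 0.247
grasp_force: 30.0
```

```bash
python3 - <<'E'
from h import *
mv((.5830,.2012),.0535,21)
c,W,s=wrist();cv2.imwrite("pics/w3.png",c["image"][:,:,::-1])
E
```

```text
t 4.6 move [-0.003 -0.014  0.195] turn [ 0.     0.    -0.014] rows 2.0 1.0
```

View pics/w3.png

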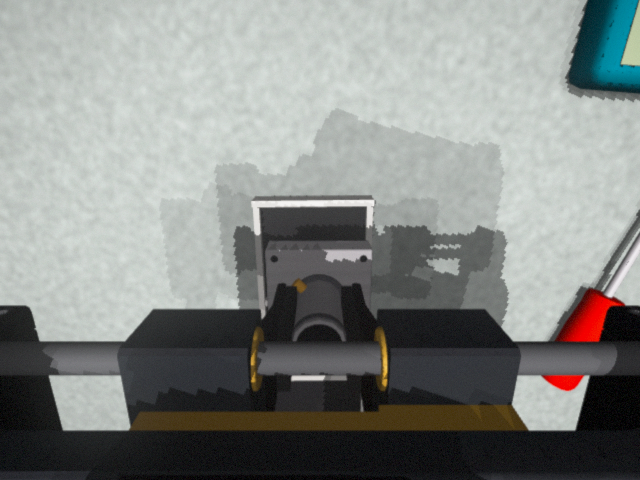

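The hood (268-372, ~245) hangs square over bay 4 between the lips, so I lower it.

step_arm --pt "-0.003 -0.014 0.08 0 0 -0.014 1" --pt "-0.003 -0.014 0.14 0 0 -0.014 1" --pt "-0.003 -0.014 0.18 0 0 -0.014 1" --pt "-0.003 -0.014 0.18 0 0 -0.014 1" --pt "-0.003 -0.014 0.18 0 0 -0.014 1"

```text
time_s: 5.07
position: [0.5827, 0.2018, 0.0573]
tcp_rot: [[0.933, 0.359, -0.001], [0.359, -0.933, -0.0], [-0.001, -0.0, -1.0]]
force: [0.3, -0.2, -0.2]
opening: 0.241
grasp_force: 30.0
```

```bash
python3 - <<'E'
from h import *
mv((.5830,.2012),.0535,21)
E
```

```text
t 5.07 move [0.    0.002 0.013] turn [-0.     0.001  0.001] rows 1.0 1.0
```

Still 4 mm up with no contact; I lower the rest slowly.

step_arm --pt "0 0 0.004 0 0 0 1" --pt "0 0 0.008 0 0 0 1" --pt "0 0 0.012 0 0 0 1" --pt "0 0 0.012 0 0 0 1" --pt "0 0 0.012 0 0 0 1"

```text
time_s: 5.48
position: [0.583, 0.2026, 0.0545]
tcp_rot: [[0.933, 0.361, 0.001], [0.361, -0.933, 0.0], [0.001, 0.0, -1.0]]
force: [-0.4, 0.6, -2.2]
opening: 0.243
grasp_force: 30.0
```

step_arm --pt "0 0 0 0 0 0 -0.1" --pt "0 0 0 0 0 0 -0.1" --pt "0 0 0 0 0 0 -0.1" --pt "0 0 0 0 0 0 -0.1" --pt "0 0 -0.1 0 0 0 -0.1" --pt "0 0 -0.2 0 0 0 -0.1" --pt "0 0 -0.3 0 0 0 -0.1" --pt "0 0 -0.3 0 0 0 -0.1"

```text
time_s: 6.15
position: [0.5868, 0.2033, 0.1502]
tcp_rot: [[0.933, 0.361, 0.012], [0.361, -0.933, 0.002], [0.012, 0.002, -1.0]]
force: [0.6, 0.6, 0.1]
opening: 0.548
grasp_force: 0.0
```

```bash
python3 - <<'E'
from h import *
mv((.4445,-.1205),.14,27.5)
c=capture("top");cv2.imwrite("pics/t1.png",cv2.resize(c["image"][170:345,130:360],(800,600))[:,:,::-1])
E
```

```text
t 6.15 move [-0.832  0.836  0.026] turn [ 0.004 -0.015 -0.141] rows 9.0 1.0
```

View pics/t1.png

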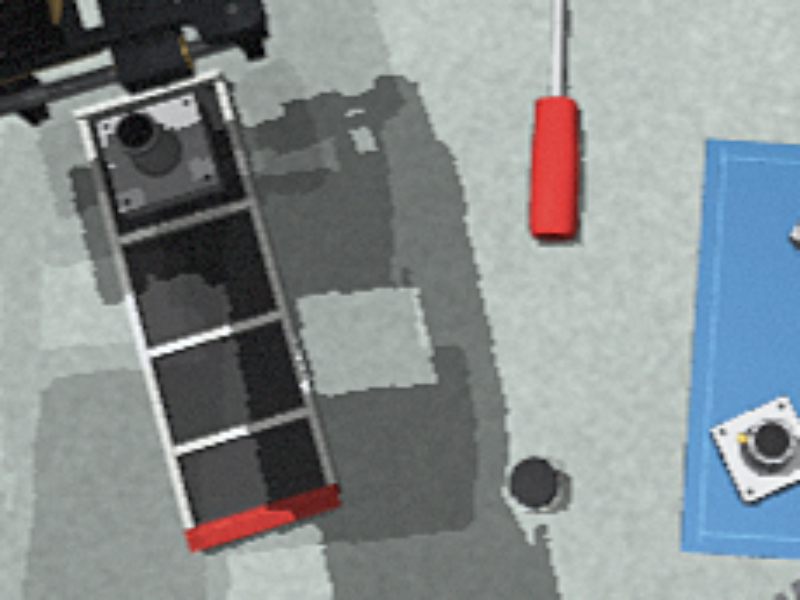

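Nozzle52 stands square in bay 4 (crop ~(160,155)). Next is the 42.

step_arm --pt "-0.09 0.09 0 0 0 -0.02 -0.1" --pt "-0.18 0.18 0 0 0 -0.06 -0.1" --pt "-0.28 0.28 0 0 0 -0.1 -0.1" --pt "-0.37 0.37 0 0 0 -0.14 -0.1" --pt "-0.46 0.46 0 0 0 -0.14 -0.1" --pt "-0.55 0.55 0 0 0 -0.14 -0.1" --pt "-0.65 0.65 0 0 0 -0.14 -0.1" --pt "-0.74 0.74 0 0 0 -0.14 -0.1"

```text
time_s: 6.87
position: [0.4539, -0.0857, 0.1432]
tcp_rot: [[0.887, 0.461, -0.002], [0.461, -0.887, 0.001], [-0.001, -0.002, -1.0]]
force: [0.9, -0.8, -0.5]
opening: 0.551
grasp_force: 0.0
```

step_arm --pt "-0.09 0.09 0.05 0 0 0 -0.1" --pt "-0.09 0.09 0.1 0 0 0 -0.1" --pt "-0.09 0.09 0.1 0 0 0 -0.1" --pt "-0.09 0.09 0.1 0 0 0 -0.1"

```text
time_s: 7.2
position: [0.4428, -0.1206, 0.113]
tcp_rot: [[0.888, 0.459, -0.004], [0.459, -0.888, 0.002], [-0.002, -0.004, -1.0]]
force: [-0.1, 0.2, -0.4]
opening: 0.549
grasp_force: 0.0
```

```bash
python3 - <<'E'
from h import *
c=capture("top");print(onz(c,(130+160/3.478,170+155/3.43),.022))
mv((.4445,-.1205),.0485,27.5)
E
```

```text
[0.57852241 0.19922044]
t 7.25 move [0.003 0.003 0.217] turn [-0.003  0.002 -0.001] rows 2.0 1.0
```

step_arm --pt "0.003 0.003 0.1 0 0 0 -0.1" --pt "0.003 0.003 0.17 0 0 0 -0.1" --pt "0.003 0.003 0.215 0 0 0 -0.1" --pt "0.003 0.003 0.215 0 0 0 -0.1" --pt "0.003 0.003 0.215 0 0 0 -0.1" --pt "0.003 0.003 0.215 0 0 0 1" --pt "0.003 0.003 0.215 0 0 0 1" --pt "0.003 0.003 0.215 0 0 0 1"

```text
time_s: 7.92
position: [0.4461, -0.1214, 0.0506]
tcp_rot: [[0.887, 0.461, 0.002], [0.461, -0.887, -0.001], [0.001, 0.002, -1.0]]
force: [0.5, 0.1, -0.6]
opening: 0.405
grasp_force: 0.0
```

step_arm --pt "0 0 0 0 0 0 1" --pt "0 0 0 0 0 0 1" --pt "0 0 0 0 0 0 1" --pt "0 0 0 0 0 0 1"

```text
time_s: 8.25
position: [0.4456, -0.1215, 0.0501]
tcp_rot: [[0.888, 0.46, 0.001], [0.46, -0.888, -0.0], [0.001, 0.001, -1.0]]
force: [-0.3, 0.7, 5.4]
opening: 0.241
grasp_force: 30.0
```

```bash
python3 - <<'E'
from h import *
mv((.5192,.1774),.11,21)
E
```

```text
t 8.25 move [ 0.677 -0.771 -0.2  ] turn [ 0.001 -0.001  0.142] rows 8.0 1.0
```

step_arm --pt "0 0 -0.12 0 0 0 1" --pt "0 0 -0.25 0 0 0 1" --pt "0.1 -0.11 -0.3 0 0 0.05 1" --pt "0.19 -0.22 -0.3 0 0 0.1 1" --pt "0.28 -0.32 -0.3 0 0 0.14 1" --pt "0.37 -0.42 -0.3 0 0 0.14 1" --pt "0.46 -0.52 -0.3 0 0 0.14 1" --pt "0.55 -0.63 -0.3 0 0 0.14 1"

```text
time_s: 8.92
position: [0.5044, 0.1212, 0.1396]
tcp_rot: [[0.933, 0.36, 0.0], [0.36, -0.933, -0.0], [0.0, 0.0, -1.0]]
force: [1.3, -0.5, -0.1]
opening: 0.242
grasp_force: 30.0
```

step_arm --pt "0.09 -0.11 0 0 0 0 1" --pt "0.11 -0.16 0.1 0 0 0 1" --pt "0.11 -0.16 0.1 0 0 0 1" --pt "0.11 -0.16 0.1 0 0 0 1" --pt "0.11 -0.16 0.1 0 0 0 1"

```text
time_s: 9.33
position: [0.517, 0.1754, 0.1094]
tcp_rot: [[0.933, 0.36, -0.001], [0.36, -0.933, -0.001], [-0.002, -0.0, -1.0]]
force: [0.1, 0.5, -0.0]
opening: 0.242
grasp_force: 30.0
```

```bash
python3 - <<'E'
from h import *
mv((.5192,.1774),.0545,21)
E
```

```text
t 9.33 move [ 0.009 -0.004  0.183] turn [-0.     0.002  0.003] rows 2.0 1.0
```

step_arm --pt "0.009 -0.004 0.06 0 0 0 1" --pt "0.009 -0.004 0.12 0 0 0 1" --pt "0.009 -0.004 0.165 0 0 0 1" --pt "0.009 -0.004 0.17 0 0 0 1" --pt "0.009 -0.004 0.175 0 0 0 1" --pt "0.009 -0.004 0.18 0 0 0 1" --pt "0.009 -0.004 0.18 0 0 0 1" --pt "0.009 -0.004 0.18 0 0 0 1"

```text
time_s: 10.0
position: [0.5203, 0.1778, 0.0565]
tcp_rot: [[0.933, 0.36, 0.002], [0.36, -0.933, 0.0], [0.002, 0.0, -1.0]]
force: [-0.2, -0.1, -0.9]
opening: 0.245
grasp_force: 30.0
```

```bash
python3 - <<'E'
from h import *
mv((.5192,.1774),.0541,21)
E
```

```text
t 10.0 move [-0.004  0.     0.008] turn [ 0.001 -0.002  0.002] rows 1.0 1.0
```

step_arm --pt "-0.002 0 0.004 0 0 0 1" --pt "-0.002 0 0.007 0 0 0 1" --pt "-0.002 0 0.007 0 0 0 1" --pt "-0.002 0 0.007 0 0 0 1"

```text
time_s: 10.33
position: [0.5194, 0.1779, 0.0541]
tcp_rot: [[0.933, 0.361, 0.001], [0.361, -0.933, -0.0], [0.001, 0.0, -1.0]]
force: [-1.2, -0.5, 5.8]
opening: 0.243
grasp_force: 30.0
```

step_arm --pt "0 0 0 0 0 0 -0.1" --pt "0 0 0 0 0 0 -0.1" --pt "0 0 0 0 0 0 -0.1" --pt "0 0 0 0 0 0 -0.1" --pt "0 0 -0.1 0 0 0 -0.1" --pt "0 0 -0.2 0 0 0 -0.1" --pt "0 0 -0.3 0 0 0 -0.1" --pt "0 0 -0.3 0 0 0 -0.1"

```text
time_s: 11.0
position: [0.5226, 0.1785, 0.1483]
tcp_rot: [[0.933, 0.361, 0.01], [0.361, -0.933, 0.001], [0.01, 0.002, -1.0]]
force: [0.4, 0.9, 0.1]
opening: 0.546
grasp_force: 0.0
```

```bash
python3 - <<'E'
from h import *
mv((.4355,-.2535),.15,17)
E
```

```text
t 11.0 move [-0.79   1.239 -0.011] turn [ 0.003 -0.013  0.092] rows 11.0 1.0
```

step_arm --pt "-0.07 0.11 0 0 0 0.03 -0.1" --pt "-0.14 0.22 0 0 0 0.06 -0.1" --pt "-0.21 0.33 0 0 0 0.09 -0.1" --pt "-0.28 0.44 0 0 0 0.09 -0.1" --pt "-0.35 0.55 0 0 0 0.09 -0.1" --pt "-0.42 0.66 0 0 0 0.09 -0.1" --pt "-0.49 0.77 0 0 0 0.09 -0.1" --pt "-0.56 0.88 0 0 0 0.09 -0.1"

```text
time_s: 11.67
position: [0.4566, -0.1304, 0.1429]
tcp_rot: [[0.956, 0.294, -0.001], [0.294, -0.956, 0.0], [-0.001, -0.001, -1.0]]
force: [1.4, -0.4, -0.8]
opening: 0.552
grasp_force: 0.0
```

step_arm --pt "-0.07 0.11 0 0 0 0 -0.1" --pt "-0.14 0.22 0 0 0 0 -0.1" --pt "-0.2 0.33 0 0 0 0 -0.1" --pt "-0.205 0.375 0.08 0 0 0 -0.1" --pt "-0.205 0.375 0.1 0 0 0 -0.1" --pt "-0.205 0.375 0.1 0 0 0 -0.1" --pt "-0.205 0.375 0.1 0 0 0 -0.1"

```text
time_s: 12.25
position: [0.4309, -0.2528, 0.1127]
tcp_rot: [[0.956, 0.294, -0.003], [0.294, -0.956, 0.003], [-0.002, -0.004, -1.0]]
force: [0.4, 0.4, 0.3]
opening: 0.549
grasp_force: 0.0
```

```bash
python3 - <<'E'
from h import *
mv((.436,-.2535),.0485,17)
E
```

```text
t 12.25 move [0.016 0.008 0.214] turn [-0.004  0.002  0.002] rows 2.0 1.0
```

step_arm --pt "0.015 0.007 0.1 0 0 0 -0.1" --pt "0.015 0.007 0.17 0 0 0 -0.1" --pt "0.015 0.007 0.212 0 0 0 -0.1" --pt "0.015 0.007 0.212 0 0 0 -0.1" --pt "0.015 0.007 0.212 0 0 0 -0.1" --pt "0.015 0.007 0.212 0 0 0 1" --pt "0.015 0.007 0.212 0 0 0 1" --pt "0.015 0.007 0.212 0 0 0 1"

```text
time_s: 12.92
position: [0.4373, -0.2554, 0.051]
tcp_rot: [[0.956, 0.294, 0.002], [0.294, -0.956, -0.001], [0.001, 0.002, -1.0]]
force: [0.1, -0.2, -1.2]
opening: 0.404
grasp_force: 0.0
```

step_arm --pt "0 0 0 0 0 0 1" --pt "0 0 0 0 0 0 1" --pt "0 0 0 0 0 0 1" --pt "0 0 0 0 0 0 1"

```text
time_s: 13.25
position: [0.4368, -0.2553, 0.0504]
tcp_rot: [[0.956, 0.293, 0.0], [0.293, -0.956, -0.0], [0.0, 0.0, -1.0]]
force: [-0.1, 2.1, 6.0]
opening: 0.241
grasp_force: 30.0
```

```bash
python3 - <<'E'
from h import *
mv((.4645,.1565),.11,21)
E
```

```text
t 13.25 move [ 0.491 -1.285 -0.199] turn [ 0.001 -0.    -0.087] rows 11.0 1.0
```

step_arm --pt "0 0 -0.12 0 0 0 1" --pt "0 0 -0.25 0 0 0 1" --pt "0.05 -0.12 -0.32 0 0 -0.04 1" --pt "0.1 -0.24 -0.34 0 0 -0.087 1" --pt "0.15 -0.36 -0.34 0 0 -0.087 1" --pt "0.2 -0.48 -0.34 0 0 -0.087 1" --pt "0.24 -0.6 -0.34 0 0 -0.087 1" --pt "0.29 -0.72 -0.34 0 0 -0.087 1"

```text
time_s: 13.92
position: [0.4557, -0.0216, 0.1519]
tcp_rot: [[0.934, 0.357, -0.001], [0.357, -0.934, 0.0], [-0.001, -0.0, -1.0]]
force: [0.1, 0.7, -0.6]
opening: 0.24
grasp_force: 30.0
```

```bash
python3 - <<'E'
from h import *
mv((.4645,.1565),.115,21)
E
```

```text
t 13.92 move [ 0.24  -0.544  0.123] turn [-0.     0.001 -0.001] rows 5.0 1.0
```

step_arm --pt "0.05 -0.115 0 0 0 0 1" --pt "0.1 -0.23 0 0 0 0 1" --pt "0.15 -0.345 0 0 0 0 1" --pt "0.2 -0.46 0.04 0 0 0 1" --pt "0.235 -0.535 0.09 0 0 0 1" --pt "0.235 -0.535 0.12 0 0 0 1" --pt "0.235 -0.535 0.12 0 0 0 1" --pt "0.235 -0.535 0.12 0 0 0 1"

```text
time_s: 14.58
position: [0.4641, 0.1515, 0.1153]
tcp_rot: [[0.933, 0.359, -0.002], [0.359, -0.933, -0.001], [-0.002, -0.0, -1.0]]
force: [0.6, -0.1, -1.2]
opening: 0.242
grasp_force: 30.0
```

step_arm --pt "0 0 0 0 0 0 1" --pt "0 0 0 0 0 0 1"

```text
time_s: 14.75
position: [0.4653, 0.1507, 0.1164]
tcp_rot: [[0.934, 0.356, 0.001], [0.356, -0.934, -0.0], [0.001, 0.0, -1.0]]
force: [0.4, -0.0, 0.1]
opening: 0.238
grasp_force: 30.0
```

```bash
python3 - <<'E'
from h import *
mv((.4645,.1565),.0545,21)
E
```

```text
t 14.75 move [ 0.004 -0.019  0.206] turn [ 0.    -0.001 -0.003] rows 2.0 1.0
```

step_arm --pt "0.004 -0.019 0.06 0 0 0 1" --pt "0.004 -0.019 0.12 0 0 0 1" --pt "0.004 -0.019 0.18 0 0 0 1" --pt "0.004 -0.019 0.19 0 0 0 1" --pt "0.004 -0.019 0.198 0 0 0 1" --pt "0.004 -0.019 0.203 0 0 0 1" --pt "0.004 -0.019 0.203 0 0 0 1" --pt "0.004 -0.019 0.203 0 0 0 1"

```text
time_s: 15.42
position: [0.4645, 0.1575, 0.0558]
tcp_rot: [[0.934, 0.358, 0.002], [0.358, -0.934, 0.0], [0.002, 0.0, -1.0]]
force: [-0.4, -0.1, -0.3]
opening: 0.24
grasp_force: 30.0
```

```bash
python3 - <<'E'
from h import *
mv((.4645,.1565),.0543,21)
E
```

```text
t 15.42 move [-0.001  0.003  0.005] turn [ 0.001 -0.002 -0.001] rows 1.0 1.0
```

step_arm --pt "0 0.002 0.003 0 0 0 1" --pt "0 0.002 0.006 0 0 0 1" --pt "0 0.002 0.006 0 0 0 1" --pt "0 0.002 0.006 0 0 0 1"

```text
time_s: 15.75
position: [0.4647, 0.1571, 0.0544]
tcp_rot: [[0.934, 0.358, 0.002], [0.358, -0.934, 0.0], [0.002, 0.001, -1.0]]
force: [-0.9, -1.0, 7.0]
opening: 0.248
grasp_force: 30.0
```

step_arm --pt "0 0 0 0 0 0 -0.1" --pt "0 0 0 0 0 0 -0.1" --pt "0 0 0 0 0 0 -0.1" --pt "0 0 0 0 0 0 -0.1" --pt "0 0 -0.1 0 0 0 -0.1" --pt "0 0 -0.2 0 0 0 -0.1" --pt "0 0 -0.3 0 0 0 -0.1" --pt "0 0 -0.3 0 0 0 -0.1"

```text
time_s: 16.42
position: [0.4672, 0.1576, 0.1474]
tcp_rot: [[0.933, 0.359, 0.01], [0.359, -0.934, 0.001], [0.009, 0.002, -1.0]]
force: [0.6, -0.0, 0.0]
opening: 0.547
grasp_force: 0.0
```

```bash
python3 - <<'E'
from h import *
mv((.511,-.1425),.15,-23)
E
```

```text
t 16.42 move [-0.222  0.986 -0.008] turn [-0.002 -0.012  0.978] rows 8.0 7.0
```

step_arm --pt "-0.03 0.12 0 0 0 0.14 -0.1" --pt "-0.06 0.25 0 0 0 0.28 -0.1" --pt "-0.08 0.37 0 0 0 0.42 -0.1" --pt "-0.11 0.5 0 0 0 0.56 -0.1" --pt "-0.14 0.62 0 0 0 0.7 -0.1" --pt "-0.17 0.74 0 0 0 0.84 -0.1" --pt "-0.2 0.87 0 0 0 0.97 -0.1" --pt "-0.22 0.98 0 0 0 0.97 -0.1"

```text
time_s: 17.08
position: [0.5074, -0.1435, 0.1425]
tcp_rot: [[0.921, -0.389, -0.001], [-0.389, -0.921, 0.0], [-0.001, 0.0, -1.0]]
force: [1.0, 0.4, 0.1]
opening: 0.548
grasp_force: 0.0
```

step_arm --pt "0 0 0 0 0 0 -0.1" --pt "0 0 0 0 0 0 -0.1" --pt "0 0 0 0 0 0 -0.1"

```text
time_s: 17.33
position: [0.5068, -0.1404, 0.1424]
tcp_rot: [[0.923, -0.386, -0.002], [-0.386, -0.923, 0.002], [-0.003, -0.001, -1.0]]
force: [0.5, -0.3, -0.2]
opening: 0.551
grasp_force: 0.0
```

```bash
python3 - <<'E'
from h import *
c,W,s=wrist();p=proj(c,(.561,-.1425,.035),W);print(p,s["position"]);u,v=p.astype(int)
x=c["image"][max(v-60,0):v+60,u-60:u+60];print(x.shape,max(v-60,0),u-60)
cv2.imwrite("pics/w4.png",cv2.resize(x,(600,600),interpolation=2)[:,:,::-1])
mv((.5615,-.143),.115,-23)
E
```

```text
[288.80246287 174.06787938] [ 0.50676169 -0.14040135  0.14239252]
(120, 120, 3) 114 228
t 17.38 move [ 0.173 -0.06   0.091] turn [-0.001  0.003  0.008] rows 2.0 1.0
```

View pics/w4.png

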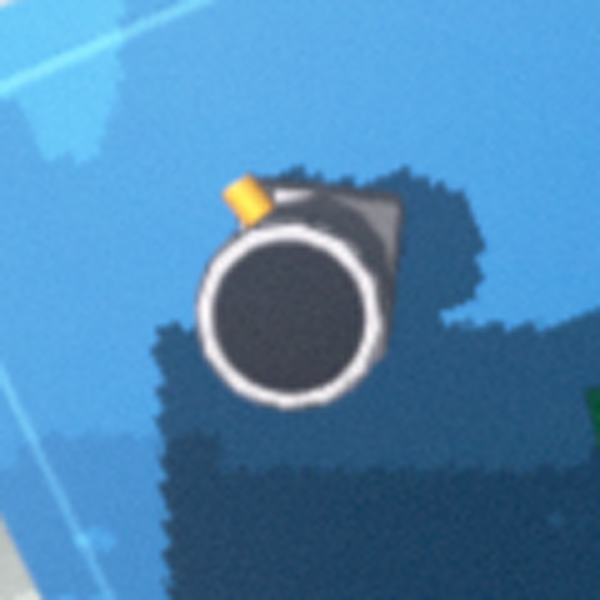

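```bash
python3 - <<'E'
from h import *
c,W,s=wrist();g=lambda u,v,z:onz(c,(228+u/5,114+v/5),z,W)
print("neck",g(291,315,.058))
for a,b in(((265,188),(403,197)),((403,197),(390,290))):
    d=g(*b,.018)-g(*a,.018);print(np.degrees(np.arctan2(d[1],d[0]))%90-90,np.linalg.norm(d))
mv(g(291,315,.058),.115,-19)
E
```

```text
neck [ 0.56223132 -0.14252603]
-26.240511466758875 0.018834380001534017
-31.185123147953362 0.012745584140117528
t 17.43 move [ 0.175 -0.061  0.092] turn [-0.001  0.003 -0.079] rows 2.0 1.0
```

step_arm --pt "0.09 -0.03 0.04 0 0 0.09 -0.1" --pt "0.173 -0.06 0.09 0 0 0.09 -0.1" --pt "0.173 -0.06 0.09 0 0 0.09 -0.1" --pt "0.173 -0.06 0.09 0 0 0.09 -0.1" --pt "0.173 -0.06 0.09 0 0 0.09 -0.1"

```text
time_s: 17.85
position: [0.5615, -0.1427, 0.1158]
tcp_rot: [[0.894, -0.448, -0.003], [-0.448, -0.894, 0.001], [-0.003, 0.0, -1.0]]
force: [-0.1, 0.2, -0.1]
opening: 0.553
grasp_force: 0.0
```

```bash
python3 - <<'E'
from h import *
mv((.5618,-.1428),.0485,-27)
E
```

```text
t 17.85 move [ 0.002 -0.     0.224] turn [0.    0.004 0.009] rows 2.0 1.0
```

step_arm --pt "0 0 0.1 0 0 0 -0.1" --pt "0 0 0.18 0 0 0 -0.1" --pt "0 0 0.22 0 0 0 -0.1" --pt "0 0 0.22 0 0 0 -0.1" --pt "0 0 0.22 0 0 0 -0.1" --pt "0 0 0.22 0 0 0 1" --pt "0 0 0.22 0 0 0 1" --pt "0 0 0.22 0 0 0 1"

```text
time_s: 18.52
position: [0.5634, -0.1448, 0.0515]
tcp_rot: [[0.893, -0.449, 0.002], [-0.449, -0.893, -0.001], [0.002, -0.0, -1.0]]
force: [-0.0, 0.1, -0.2]
opening: 0.403
grasp_force: 0.0
```

step_arm --pt "0 0 0 0 0 0 1" --pt "0 0 0 0 0 0 1" --pt "0 0 0 0 0 0 1" --pt "0 0 0 0 0 0 1"

```text
time_s: 18.85
position: [0.563, -0.1446, 0.0508]
tcp_rot: [[0.893, -0.449, 0.001], [-0.449, -0.893, -0.0], [0.001, -0.0, -1.0]]
force: [0.3, 0.5, 4.2]
opening: 0.247
grasp_force: 29.9
```

```bash
python3 - <<'E'
from h import *
mv((.4195,.1394),.15,21)
E
```

```text
t 18.85 move [-0.852 -0.631 -0.332] turn [ 0.00e+00 -1.00e-03 -1.06e+00] rows 8.0 7.0
```

step_arm --pt "0 0 -0.12 0 0 0 1" --pt "0 0 -0.25 0 0 0 1" --pt "-0.08 -0.06 -0.33 0 0 -0.14 1" --pt "-0.18 -0.13 -0.33 0 0 -0.28 1" --pt "-0.28 -0.21 -0.33 0 0 -0.42 1" --pt "-0.38 -0.28 -0.33 0 0 -0.56 1" --pt "-0.48 -0.36 -0.33 0 0 -0.7 1" --pt "-0.58 -0.43 -0.33 0 0 -0.84 1"

```text
time_s: 19.52
position: [0.4642, 0.0504, 0.1492]
tcp_rot: [[0.98, 0.197, 0.0], [0.197, -0.98, 0.0], [0.0, -0.0, -1.0]]
force: [0.8, 1.6, -0.4]
opening: 0.243
grasp_force: 29.9
```

```bash
python3 - <<'E'
from h import *
mv((.4195,.1394),.115,21)
E
```

```text
t 19.52 move [-0.088 -0.32   0.114] turn [-0.    -0.    -0.214] rows 3.0 2.0
```

step_arm --pt "-0.03 -0.11 0 0 0 -0.1 1" --pt "-0.06 -0.22 0.03 0 0 -0.21 1" --pt "-0.088 -0.31 0.08 0 0 -0.21 1" --pt "-0.088 -0.31 0.11 0 0 -0.21 1" --pt "-0.088 -0.31 0.11 0 0 -0.21 1" --pt "-0.088 -0.31 0.11 0 0 -0.21 1"

```text
time_s: 20.02
position: [0.4214, 0.1354, 0.1159]
tcp_rot: [[0.936, 0.352, -0.001], [0.352, -0.936, -0.0], [-0.001, -0.0, -1.0]]
force: [-0.7, 0.1, -0.2]
opening: 0.243
grasp_force: 29.9
```

```bash
python3 - <<'E'
from h import *
mv((.4195,.1394),.055,21)
E
```

```text
t 20.02 move [-0.001 -0.015  0.203] turn [-0.     0.001 -0.009] rows 2.0 1.0
```

step_arm --pt "-0.001 -0.014 0.06 0 0 0 1" --pt "-0.001 -0.014 0.12 0 0 0 1" --pt "-0.001 -0.014 0.18 0 0 0 1" --pt "-0.001 -0.014 0.19 0 0 0 1" --pt "-0.001 -0.014 0.197 0 0 0 1" --pt "-0.001 -0.014 0.202 0 0 0 1" --pt "-0.001 -0.014 0.202 0 0 0 1" --pt "-0.001 -0.014 0.202 0 0 0 1"

```text
time_s: 20.68
position: [0.4203, 0.1389, 0.0563]
tcp_rot: [[0.937, 0.35, 0.002], [0.35, -0.937, 0.0], [0.002, 0.001, -1.0]]
force: [0.2, -0.1, -0.5]
opening: 0.245
grasp_force: 29.9
```

```bash
python3 - <<'E'
from h import *
mv((.4195,.1394),.0548,21)
E
```

```text
t 20.68 move [-0.002 -0.003  0.005] turn [ 0.001 -0.002 -0.011] rows 1.0 1.0
```

step_arm --pt "0 0 0.003 0 0 0 1" --pt "0 0 0.006 0 0 0 1" --pt "0 0 0.006 0 0 0 1" --pt "0 0 0.006 0 0 0 1"

```text
time_s: 21.02
position: [0.4202, 0.1391, 0.0547]
tcp_rot: [[0.936, 0.351, 0.002], [0.351, -0.936, 0.0], [0.002, 0.001, -1.0]]
force: [-0.8, 0.3, 7.0]
opening: 0.245
grasp_force: 29.9
```

step_arm --pt "0 0 0 0 0 0 -0.1" --pt "0 0 0 0 0 0 -0.1" --pt "0 0 0 0 0 0 -0.1" --pt "0 0 0 0 0 0 -0.1" --pt "0 0 -0.1 0 0 0 -0.1" --pt "0 0 -0.2 0 0 0 -0.1" --pt "0 0 -0.3 0 0 0 -0.1" --pt "0 0 -0.4 0 0 0 -0.1"

```text
time_s: 21.68
position: [0.419, 0.139, 0.1746]
tcp_rot: [[0.936, 0.351, -0.002], [0.351, -0.936, -0.0], [-0.002, -0.0, -1.0]]
force: [0.9, -0.4, -0.4]
opening: 0.547
grasp_force: 0.0
```

step_arm --pt "0 0.14 0 0 0 0 -0.1" --pt "0 0.28 0 0 0 0 -0.1" --pt "0 0.42 0 0 0 0 -0.1" --pt "0 0.56 0 0 0 0 -0.1" --pt "0 0.7 0 0 0 0 -0.1" --pt "0 0.8 0 0 0 0 -0.1" --pt "0 0.8 0 0 0 0 -0.1"

```text
time_s: 22.27
position: [0.5078, -0.092, 0.1741]
tcp_rot: [[0.938, 0.346, 0.006], [0.346, -0.938, -0.004], [0.004, 0.006, -1.0]]
force: [0.4, 0.4, 0.2]
opening: 0.547
grasp_force: 0.0
```

```bash
python3 - <<'E'
from h import *
c=capture("top");im=c["image"];cv2.imwrite("pics/t2.png",cv2.resize(im[185:335,130:330],(800,600),interpolation=2)[:,:,::-1])
E
```

```text
(no output)
```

View pics/t2.png

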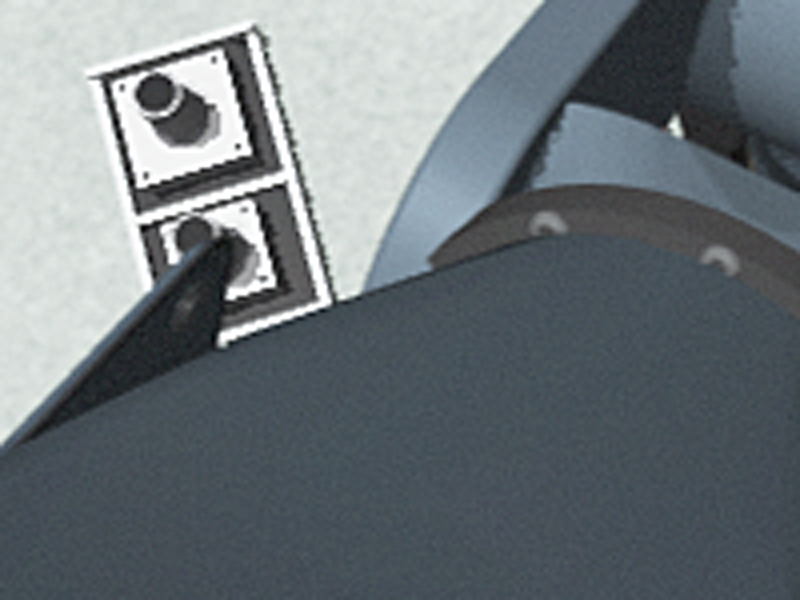

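The arm hides the rack, so I swing it clear at height.

step_arm --pt "0 0.14 -0.05 0 0 0 -0.1" --pt "0 0.28 -0.1 0 0 0 -0.1" --pt "0 0.42 -0.15 0 0 0 -0.1" --pt "0 0.56 -0.2 0 0 0 -0.1" --pt "0 0.7 -0.2 0 0 0 -0.1" --pt "0 0.84 -0.2 0 0 0 -0.1" --pt "0 0.95 -0.2 0 0 0 -0.1" --pt "0 0.95 -0.2 0 0 0 -0.1"

```text
time_s: 22.98
position: [0.6055, -0.3588, 0.2331]
tcp_rot: [[0.938, 0.348, 0.003], [0.348, -0.938, -0.005], [0.001, 0.006, -1.0]]
force: [0.2, -0.2, 0.2]
opening: 0.552
grasp_force: 0.0
```

```bash
python3 - <<'E'
from h import *
c=capture("top");im=c["image"];cv2.imwrite("pics/t3.png",cv2.resize(im[185:335,130:330],(800,600),interpolation=2)[:,:,::-1])
hsv=cv2.cvtColor(im,cv2.COLOR_RGB2HSV)
m=((hsv[...,1]<60)&(hsv[...,2]>110)).astype(np.uint8)*255
for n,b in dict(n22=(419.5,139.5),n32=(464.1,156.5),n42=(518.7,177.4),n52=(582.7,201.3)).items():
    b=np.array(b)/1000;s=int(n[1:])/2000+.007;e=np.array([.934,.358]);k=np.array([-.358,.934])
    q=np.array([proj(c,(*(b+i*e*min(s,int(n[1:])/2000+.006)+j*k*.033),.014)) for i,j in((1,1),(1,-1),(-1,-1),(-1,1))])
    r=np.zeros_like(m);cv2.fillPoly(r,[q.round().astype(np.int32)],255)
    cs,_=cv2.findContours(m&r,cv2.RETR_EXTERNAL,2)
    P=np.array([onz(c,p[0],.022) for p in max(cs,key=cv2.contourArea)],np.float32)*1000
    (o,wh,a)=cv2.minAreaRect(P);print(n,np.round(o,1),np.round(wh,1),round(a,1))
E
```

```text
n22 [418.5 137.5] [35.5 66.6] 22.0
n32 [463.4 154.8] [45.2 66.6] 22.2
n42 [517.  175.6] [54.9 67. ] 21.0
n52 [580.6 199.6] [65.8 66.7] 21.0
```

View pics/t3.png

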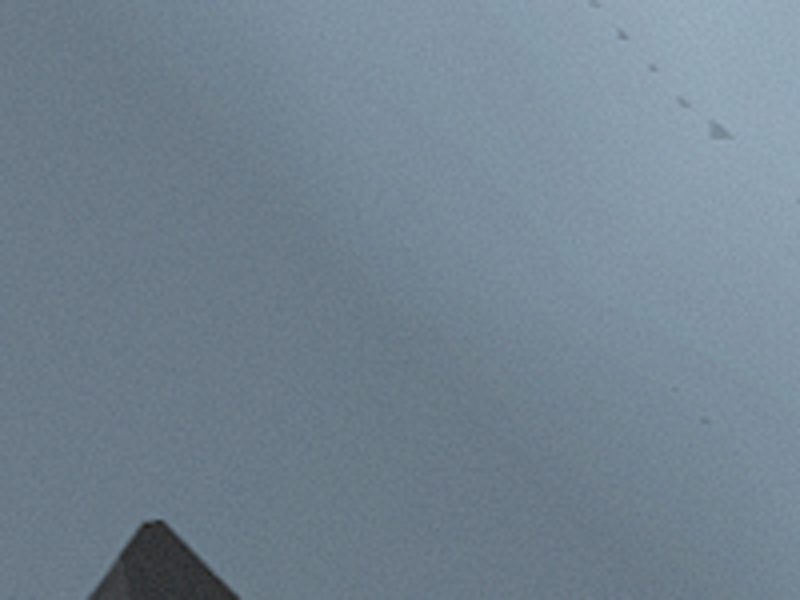

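step_arm --pt "-0.13 0.02 0 0 0 0 -0.1" --pt "-0.26 0.05 0 0 0 0 -0.1" --pt "-0.39 0.08 0 0 0 0 -0.1" --pt "-0.52 0.11 0 0 0 0 -0.1" --pt "-0.65 0.14 0 0 0 0 -0.1" --pt "-0.78 0.17 0 0 0 0 -0.1" --pt "-0.9 0.2 0 0 0 0 -0.1" --pt "-1 0.24 0 0 0 0 -0.1"

```text
time_s: 23.7
position: [0.3462, -0.5225, 0.2332]
tcp_rot: [[0.936, 0.352, -0.002], [0.352, -0.936, 0.004], [-0.0, -0.005, -1.0]]
force: [0.2, -0.2, 1.2]
opening: 0.549
grasp_force: 0.0
```

step_arm --pt "-0.12 0 0 0 0 0 -0.1" --pt "-0.24 0 0 0 0 0 -0.1" --pt "-0.24 0 0 0 0 0 -0.1" --pt "-0.24 0 0 0 0 0 -0.1"

```text
time_s: 24.03
position: [0.2797, -0.5487, 0.2333]
tcp_rot: [[0.937, 0.349, -0.0], [0.349, -0.937, 0.003], [0.001, -0.003, -1.0]]
force: [0.0, 0.8, 1.0]
opening: 0.549
grasp_force: 0.0
```

```bash
python3 - <<'E'
from h import *
c=capture("top");im=c["image"];x=cv2.resize(im[185:335,130:330],(800,600),interpolation=2)
for n,b in dict(n22=(419.5,139.5),n32=(464.1,156.5),n42=(518.7,177.4),n52=(582.7,201.3)).items():
    h=int(n[1:])/2;e=np.array([.934,.358]);k=np.array([-.358,.934])
    q=np.array([proj(c,(*((b+i*e*h+j*k*h)/1000),.022)) for i,j in((1,1),(1,-1),(-1,-1),(-1,1))])
    cv2.polylines(x,[((q-[130,185]+.5)*4).astype(np.int32)],True,(255,0,255),1)
cv2.imwrite("pics/t4.png",x[:,:,::-1])
E
```

```text
(no output)
```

View pics/t4.png

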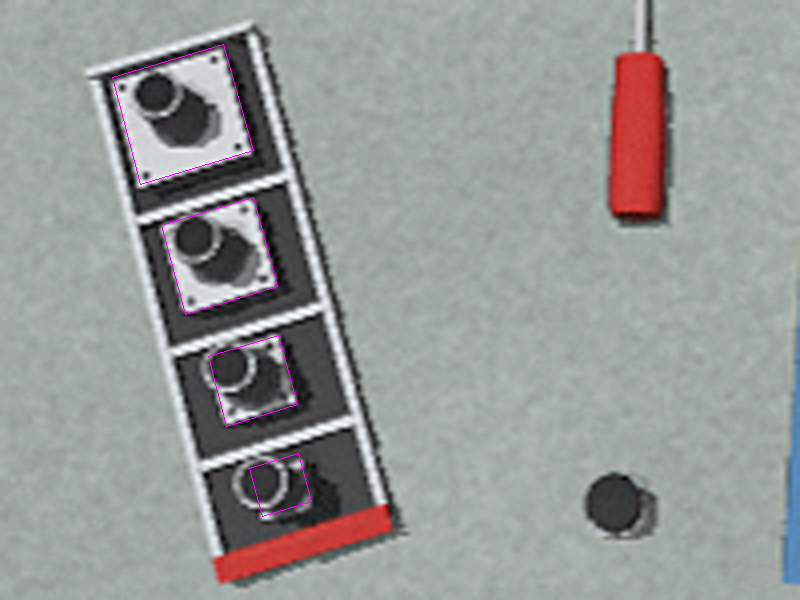

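The ideal footprints drawn at the bay centres match all four hoods. They stand upright and square at about crop (183,113), (220,255), (253,380) and (280,487), with the arm clear, so I hand in.

```bash
python3 -c "
from rig import *
print(hand_in())"
```

```text
the job is handed in; nothing more can be done
None
```

All four nozzles are in the rack in order of size, upright and within about 2 mm of their bay centres in the last top view. The job was handed in at about 24 s; I saw no contact with the board but didn't re-measure it, and nozzle22's squareness is estimated to about 5 degrees.

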